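# Show how the teether is washed: ring, bowls, soap

## Task

Show a new helper how the teether is washed: point straight down at the middle of the knobbly teether ring and stay there for two seconds, then point in the same way at the middle of the stack of two nested bowls for two seconds, each time with the fingertips a few centimetres (at most five) above it; then push the dispenser's top button all the way down with the fingertips, let it spring back up and move clear. Touch none of the loose things, lift nothing, and do not dip down over the single bowl or the smooth jar ring, which would mislead the helper.

Things in the scene. Friction and masses are not known exactly. Their poses are not given: they have to be found in the camera images.
- teether: hard rubber teether, cream: a chunky ring with six round knobs, lying flat on the ledge, 76 mm over the knobs, 72 mm over the ring, 40 mm hole, 20 mm high. Origin: centre of its underside, z up. It may change places with the jar ring.
- jar_ring: bystander: smooth flat jar ring, also cream, 90 mm outside, 72 mm inside, 10 mm high, no knobs, lying flat. Origin: centre of its underside.
- bowl_low: lower bowl of the stack of two nested coral silicone bowls; each is 126 mm wide over a 5 mm rolled rim, 60 mm at the foot, 47 mm high, its inner floor 18 mm above its underside. Origin: centre of its underside, on the ledge. The stack may change places with the single bowl.
- bowl_top: upper bowl of the stack, the same shape, standing on the lower one's floor, so its rim, the top of the stack, is 65 mm above the ledge (two rims 18 mm apart show from the side). Origin: centre of its underside, 18 mm above the ledge.
- bowl_top_rim (a point): centre of the mouth of the upper bowl at rim height, 65 mm above the ledge.
- single_bowl: bystander: a third coral bowl of the same shape standing alone, rim 47 mm above the ledge. Origin: centre of its underside.
- pump (a joint): travel of the dispenser's spring button in m: 0 up, 0.008 fully down; 6 N pushes it fully down, and it springs back by itself.
- pump_top (a point): centre of the top face of the dispenser's button: round, white, 38 mm across, facing up, 0.184 m above the ledge, pressed straight down.
- dispenser: fixed white push dispenser, 85 x 72 mm, 45 to 160 mm above the ledge, on a turquoise-tiled stub of wall (260 mm long, 30 mm thick, 190 mm high) at the robot's right. Origin: on the ledge under the button's centre; x along the wall, y away from it: the wall's face is 46 mm from the origin in -y.
- scoop: bystander: white plastic measuring scoop, 48 mm cup with a flat handle, 132 mm long, 32 mm high. Origin: on the ledge on the line of the handle, 50 mm from the cup's centre, which is in +x.
- bottle: bystander: empty polypropylene bottle, 58 mm across, 145 mm tall, standing. Origin: centre of its underside.
- cup: bystander: grey plastic cup, 68 mm across, 80 mm tall, standing open. Origin: centre of its underside.
- spoon: bystander: white plastic spoon, 150 mm long, lying flat. Origin: underside, mid length.

How it is judged:
On the way, in this order (a step that is already met when the one before it is completed fails the run):
1. tool within 30 degrees of straight down, TCP within 25 mm of the teether's centre seen from above and 35 to 100 mm over the ledge, for 1.5 s (horizontal distance between the grasp point and teether below 0.025 m and height (world z) of the grasp point between 0.035 and 0.1 m and angle between the grasp point's own z axis and vertical above 2.6 rad), for 1.5 s.
2. likewise over the stack of two bowls: TCP within 30 mm of its centre and 78 to 145 mm over the ledge, for 1.5 s (horizontal distance between the grasp point and bowl_top_rim below 0.03 m and height (world z) of the grasp point between 0.078 and 0.145 m and angle between the grasp point's own z axis and vertical above 2.6 rad), for 1.5 s.
3. the dispenser's button is pushed all the way down with the fingertips (at least 6.5 of 8 mm) (value of joint pump above 0.0065 m and contact force between the fingers and pump above 1 N), for 0.1 s.
At the end, for the whole second after the job is handed in: After the two dwells and the full push, the button is back up to within 1.5 mm, and every loose thing is at rest within 10 mm of where it started (value of joint pump below 0.0015 m and distance of each of teether, bowl_low, bowl_top, single_bowl, jar_ring, scoop, bottle, cup, spoon from where it was at the start of the episode below 0.01 m and linear speed of each of teether, bowl_low, bowl_top, single_bowl, jar_ring, scoop, bottle, cup, spoon below 0.02 m/s); the robot touches nothing.
It fails at once if the arm or gripper touches a loose thing (contact force between any of the arm, the fingers and teether above 0.3 N or contact force between any of the arm, the fingers and bowl_low above 0.3 N or contact force between any of the arm, the fingers and bowl_top above 0.3 N or contact force between any of the arm, the fingers and single_bowl above 0.3 N or contact force between any of the arm, the fingers and jar_ring above 0.3 N or contact force between any of the arm, the fingers and scoop above 0.3 N or contact force between any of the arm, the fingers and bottle above 0.3 N or contact force between any of the arm, the fingers and cup above 0.3 N or contact force between any of the arm, the fingers and spoon above 0.3 N).
It fails at once if a loose thing is lifted, carried or shifted by more than 10 mm (distance of any of teether, bowl_low, bowl_top, single_bowl, jar_ring, scoop, bottle, cup, spoon from where it was at the start of the episode above 0.01 m).
It fails at once if the tool dips over the single bowl (TCP within 30 mm of its centre and below 120 mm) (horizontal distance between the grasp point and single_bowl below 0.03 m and height (world z) of the grasp point below 0.12 m).
It fails at once if the tool dips over the jar ring (TCP within 25 mm of its centre and below 85 mm) (horizontal distance between the grasp point and jar_ring below 0.025 m and height (world z) of the grasp point below 0.085 m).
It also fails if it takes over 48 s, if anything falls off the work surface, if the arm or the gripper's body presses on something with over 40 N, if the wrist force passes 120 N, or if a joint passes its speed limit or range.

## Robot

A 7-joint arm with a two-finger parallel gripper is mounted at the origin on the work surface. World frame = base frame: x ahead of the robot, y to its left, z up, the work surface at z = 0. Lengths are in m, angles in rad, forces in N, time in s.
With the tool pointing down it reaches from about 0.425 to 0.875 m from the base axis. Payload 4.7 kg.
Tool frame: the origin (TCP) lies between the finger pads, 19 mm behind the fingertips; this is the grasp point; z points along the fingers, y is the line along which they close (so a half turn about z gives the same grasp; the last joint's range is limited). The gripper opens to 87 mm and grips with 3 to 60 N. Pads are 19 mm wide; open, the fingers measure 117 mm over their backs; the gripper's body (75 mm by 190 mm) begins 51 mm behind the grasp point.
Start: joints at [-1.332, 0.321, -0.07, 1.45, 0.023, 1.371, -0.057], TCP at [0.145, 0.634, 0.241] pointing down, gripper open.
Joint ranges: [-2.86, 2.86], [-0.3, 2.09], [-1.38, 1.24], [0.06, 2.45], [-1.56, 4.7], [0.09, 2.05], [-2.69, 2.69]. Speed limits (rad/s): [2.57, 2.57, 3.14, 3.14, 3.14, 3.14, 3.14].

## Interface

Orientations are given as a rotation vector (axis times angle).
In Python, from bench import ctrl gives the robot as it stands. The module is installed in compiled form; this text tells all that it offers.
- The arm moves only by the tool carry_out, never from a script. Its argument "steps" is a list of rows, each a list of 7 numbers: the turn, a rotation vector about the world's x, y, z in degrees, then the shift along the world's x, y, z in cm, then the opening, from 0 (shut) to 1 (fully open). A call has 1 to 12 rows; each row is the pose to reach, as a shift and turn from the pose commanded when the call began; what a row does not reach only later rows make up. A row lasts 1/10 s, in which the tool goes at most 50 mm and 8.59 degrees, less where a joint would pass 70% of its speed; a pose out of reach is approached as far as the arm can. A call with a gripper value outside its range is refused whole. The fingers move at their own pace and stop on an object; "squeeze" is the grip in N (left out, the last holds). Time passes only in rows, so rows that repeat a pose let the fingers close. It gives the time, the measured TCP pose, the force, the opening and the grip force at its end, in the units of the state.
- ctrl.get_state(): the state, without advancing time (a new reading comes with each control period).
- ctrl.get_image(name): name is "scene" or "side" or "wrist"; returns a dict with "pixels" (384x512x3 uint8, red, green, blue), "camera_matrix" (3x3 intrinsics, pixels), "cam_to_world" (4x4, takes a point from camera to world coordinates); the wrist camera has in their place "T_tool_cam" (4x4, takes a point from camera to tool coordinates, whose origin is the TCP and whose axes are the flange's). Camera axes: x right, y down, z forward; pixel columns grow to the right and rows downward; lengths in m; the calibration is good to about 2 mm. A picture is of the moment at which its call begins: read the wrist's pose just before it. There is no depth.
- ctrl.close_job(): hands the job in; it is judged then, once.
The state is a dict: "time": time; "joint_positions": joint angles; "qd": joint speeds; "joint_torque": joint torques, N m; "position": TCP position; "tool_rot": TCP orientation; "ft_force": force on the tool from outside, world axes, zero at the start; "torque": the same for the moment, N m; "grip_width": opening from 0.0 (shut) to 1.0 (fully open); "grip_force": force on a finger pad.
Only numpy, scipy, OpenCV 4.12 (cv2) and the standard library are available. Lean on these libraries where they do the work, as an engineer would, in place of code of your own. Each camera call takes 0.05 s, during which the arm holds its last target. There are 200 camera calls.

## Working session

There is one attempt and no reset: what is moved stays moved. The work goes in short steps, Python scripts to look and compute and a tool call to move; the robot and the scene stay as the last step left them, time stands still between calls to the robot, and variables do not carry over. Pictures are saved under pics/ and viewed, at most 10 in all, crops included, and the job is handed in when it is done.

Besides the shell and the picture viewer there is one more tool, called after ">>>" as a command line: name --pt "numbers of a row" for each row, then --argument value for the rest. carry_out: Moves the arm, as the interface text tells. Its arguments: {"type":"object","properties":{"steps":{"type":"array","items":{"type":"array","items":{"type":"number"}}},"squeeze":{"type":"number"}},"required":["steps"]}

```bash
mkdir -p pics
cat > h.py <<'E'
import numpy as np, cv2, pickle
from bench import ctrl
def grab(n,tag):
    im=ctrl.get_image(n); pickle.dump(im,open(f'pics/{tag}.pkl','wb'))
    cv2.imwrite(f'pics/{tag}.png',im['pixels'][:,:,::-1]); return im
def load(tag): return pickle.load(open(f'pics/{tag}.pkl','rb'))
def ray(im,uv,T=None):
    T=im['cam_to_world'] if T is None else T
    d=np.linalg.inv(im['camera_matrix'])@np.array([*uv,1.])
    return T[:3,3],T[:3,:3]@d
def plane(im,uv,z,T=None):
    o,d=ray(im,uv,T); return o+d*(z-o[2])/d[2]
def proj(im,p,T=None):
    T=im['cam_to_world'] if T is None else T
    c=np.linalg.inv(T)@np.array([*p,1.]); k=im['camera_matrix']@c[:3]; return k[:2]/k[2]
E
python3 - <<'E'
from h import *
s=ctrl.get_state(); print(s)
for n in('scene','side'):
    i=grab(n,n+'0'); print(i['cam_to_world'].round(3).tolist(),i['camera_matrix'][0])
E
```

```text
{'time': 0.0, 'joint_positions': array([-1.33192101,  0.321798  , -0.07007502,  1.45167454,  0.02262334,
        1.37081912, -0.05691781]), 'qd': array([-1.39105968e-03,  1.00396773e-03,  7.72127450e-04, -9.92550996e-04,
       -1.50405774e-03,  9.74573305e-05,  2.63642759e-04]), 'joint_torque': array([-1.99664532e-05, -4.91283381e+01, -4.04036539e-01, -3.12524128e+01,
       -6.41645584e-02,  4.36808739e-02,  1.55156176e-04]), 'position': array([0.14482075, 0.6331222 , 0.2401779 ]), 'tool_rot': array([-3.52310512e-01, -3.12168464e+00,  3.00056318e-03]), 'ft_force': array([ 0.0274867 , -1.80786612, -0.46215663]), 'torque': array([ 0.00457271, -0.03729111,  0.03356196]), 'grip_force': 0.0, 'grip_width': 0.99891490939864}
[[-0.769, 0.543, -0.337, 0.929], [0.639, 0.66, -0.394, 0.384], [0.008, -0.519, -0.855, 0.95], [0.0, 0.0, 0.0, 1.0]] [365.83108681   0.         254.66500579]
[[-0.972, -0.137, 0.192, 0.394], [-0.235, 0.613, -0.754, 0.864], [-0.014, -0.778, -0.628, 0.843], [0.0, 0.0, 0.0, 1.0]] [449.80214391   0.         264.85145979]
```

View pics/scene0.png

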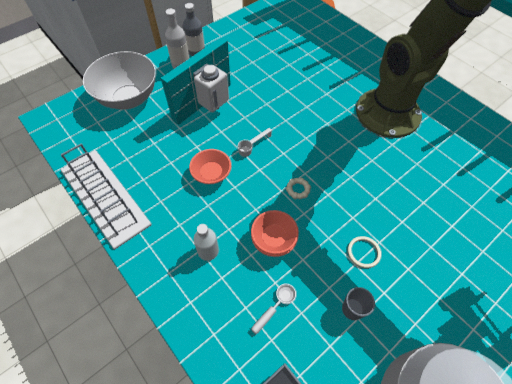

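View pics/side0.png

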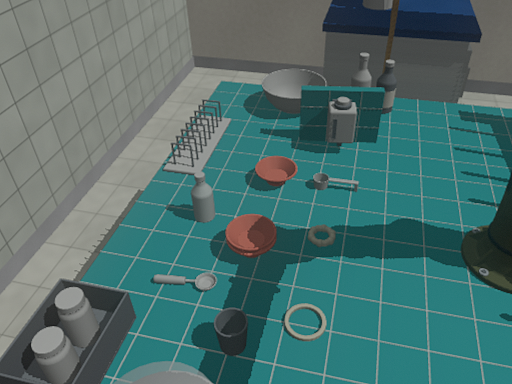

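The scene view shows the knobbly teether at about (299,188), the smooth jar ring at (364,252), and coral bowls at (274,233) and (210,166). The dispenser button is at about (210,70). In the side view the nearer bowl (250,236) seems to show two rims and the far one (276,171) one. The side view puts the button at (343,102), the teether at (321,236) and the jar ring at (305,322).

```bash
cat >> h.py <<'E'
def tri(a,ua,b,ub):
    oa,da=ray(a,ua); ob,db=ray(b,ub)
    t=np.linalg.lstsq(np.c_[da,-db],ob-oa,rcond=None)[0]
    p,q=oa+da*t[0],ob+db*t[1]; return (p+q)/2,np.linalg.norm(p-q)
E
python3 - <<'E'
from h import *
S,D=load('scene0'),load('side0')
def blobs(im,lo,hi,amin):
    hsv=cv2.cvtColor(im['pixels'],cv2.COLOR_RGB2HSV)
    m=cv2.inRange(hsv,lo,hi)
    cs,_=cv2.findContours(m,cv2.RETR_EXTERNAL,cv2.CHAIN_APPROX_NONE)
    return [c for c in cs if cv2.contourArea(c)>amin]
def circ(c,im,z): # circle fit of upper-hull contour on plane z
    P=np.array([plane(im,p[0],z)[:2] for p in c]); (x,y),r=cv2.minEnclosingCircle(P.astype(np.float32)); return np.round([x,y,r],4)
for n,im in(('scene',S),('side',D)):
    for c in blobs(im,(0,90,60),(12,255,255),300)+blobs(im,(170,90,60),(180,255,255),300):
        print(n,'coral',cv2.boundingRect(c),[circ(c,im,z) for z in(.047,.065)])
    for c in blobs(im,(12,15,60),(40,140,255),60):
        x,y,w,h=cv2.boundingRect(c)
        if y>150 and 250<x<390 and w<50: print(n,'cream',(x,y,w,h),circ(c,im,.01))
crop=lambda im,x,y,w,h:cv2.resize(im['pixels'][y:y+h,x:x+w,::-1],(400,300),interpolation=cv2.INTER_CUBIC)
cv2.imwrite('pics/c1.png',np.vstack([np.hstack([crop(S,180,50,80,60),crop(D,305,80,80,60)]),np.hstack([crop(D,210,205,120,90)[:, :],crop(D,235,140,120,90)])]))
E
```

```text
scene coral (251, 211, 47, 45) [array([0.6201, 0.106 , 0.0672]), array([0.6262, 0.1115, 0.0659])]
scene coral (190, 149, 41, 35) [array([ 0.6243, -0.1806,  0.0631]), array([ 0.6304, -0.1694,  0.0618])]
scene cream (348, 237, 33, 31) [0.4561 0.2933 0.0449]
scene cream (286, 178, 24, 20) [0.4557 0.0302 0.0364]
side coral (226, 214, 50, 43) [array([0.6263, 0.1002, 0.0746]), array([0.6211, 0.1175, 0.0729])]
side coral (255, 156, 42, 30) [array([ 0.6242, -0.1729,  0.0719]), array([ 0.619 , -0.1495,  0.0703])]
side cream (285, 304, 41, 37) [0.4557 0.2932 0.0461]
```

View pics/c1.png

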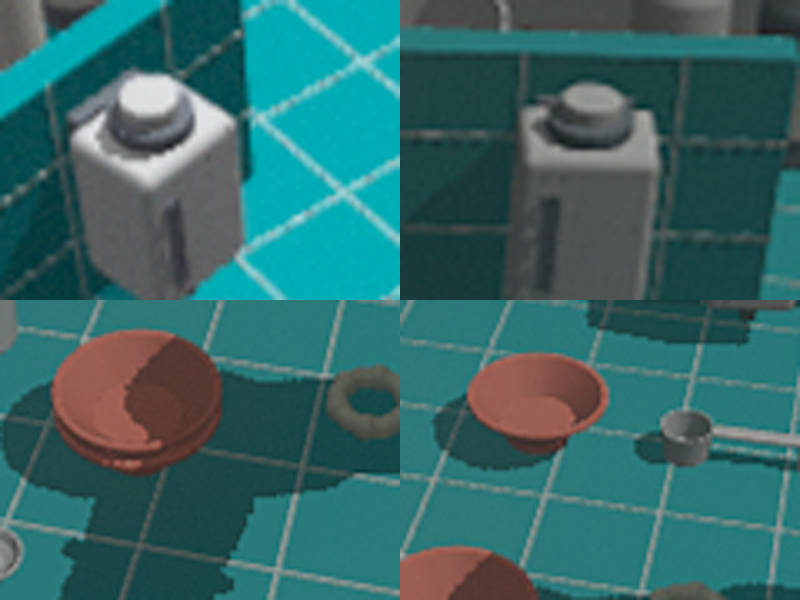

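The crops confirm it: the bowl at (250,236) has two rims and is the stack, the far bowl has one rim, and the knobbly ring is the teether. The button's top face is at about (210.4,68.6) in scene and (343.6,99.4) in side.

Run:
```python
from h import *
S,D=load('scene0'),load('side0')
print('button',tri(S,(210.4,68.6),D,(343.6,99.4)),plane(S,(210.4,68.6),.184),plane(D,(343.6,99.4),.184))
print('stack',plane(D,(251.1,231.4),.065))
def ring(im,box,z):
    x,y,w,h=box; hsv=cv2.cvtColor(im['pixels'][y:y+h,x:x+w],cv2.COLOR_RGB2HSV)
    m=cv2.inRange(hsv,(0,90,60),(12,255,255))|cv2.inRange(hsv,(170,90,60),(180,255,255))
    v,u=np.nonzero(m); # upper arc of the silhouette = far rim: circle fit of known radius
    top=[(c+x,v[u==c].min()+y) for c in np.unique(u)][3:-3]
    P=np.array([plane(im,p,z)[:2] for p in top])
    from scipy.optimize import least_squares
    r=least_squares(lambda q:np.hypot(*(P-q[:2]).T)-q[2],[*P.mean(0),.063]); return r.x.round(4),np.abs(r.fun).max().round(4)
for z in(.047,.065): print(z,'stack',ring(S,(245,205,60,60),z),ring(D,(215,205,65,60),z),'single',ring(S,(183,140,52,50),z),ring(D,(250,150,50,40),z))
print('teether',plane(S,(298,188),.012),plane(D,(321,236),.012),tri(S,(298,188),D,(321,236)))
for n,u,v in(('bottle',(205,230),(199,180)),('cup',(359,292),(231,320)),('spoonS',(286,295),(206,282)),('scoop',(245,148),(321,180))): print(n,tri(S,u,D,v))
for n,u in(('wallA',(167,96)),('wallB',(228,46))): print(n,plane(S,u,.19))
```

```text
button (array([ 0.45901631, -0.38264842,  0.18711911]), np.float64(0.000307907741504365)) [ 0.45694256 -0.38595998  0.184     ] [ 0.45939577 -0.38829166  0.184     ]
stack [0.62257403 0.10892593 0.065     ]
0.047 stack (array([0.619 , 0.1047, 0.0641]), np.float64(0.0015)) (array([0.6305, 0.0886, 0.0606]), np.float64(0.0023)) single (array([ 0.6251, -0.1807,  0.0616]), np.float64(0.0021)) (array([ 0.6264, -0.1839,  0.0587]), np.float64(0.0036))
0.065 stack (array([0.6252, 0.1103, 0.0628]), np.float64(0.0015)) (array([0.6251, 0.1061, 0.0592]), np.float64(0.0022)) single (array([ 0.6312, -0.1695,  0.0604]), np.float64(0.0021)) (array([ 0.6212, -0.1602,  0.0573]), np.float64(0.0035))
teether [0.45691582 0.03168517 0.012     ] [0.45782065 0.033899   0.012     ] (array([0.45734573, 0.03211189, 0.0112309 ]), np.float64(0.0018416222536850376))
bottle (array([0.77862194, 0.02370189, 0.13544147]), np.float64(0.005818454470317436))
cup (array([0.58670096, 0.36752578, 0.08515837]), np.float64(0.016952575874064246))
spoonS (array([0.69884854, 0.24418941, 0.01219597]), np.float64(0.004181814300392185))
scoop (array([ 0.48992804, -0.18039085,  0.02458079]), np.float64(0.0027969443603206865))
wallA [ 0.62465442 -0.36568182  0.19      ]
wallB [ 0.35521611 -0.42953137  0.19      ]
```

>>> carry_out --pt "0 0 -4 3 -3 0 0.5" --pt "0 0 -8 6 -6 0 0" --pt "0 0 -12 9 -9 0 0" --pt "0 0 -16 12 -12 0 0" --pt "0 0 -20 15 -15 0 0" --pt "0 0 -24 18 -18 0 0" --pt "0 0 -28 21 -21 0 0" --pt "0 0 -32 23 -23.5 0 0" --pt "0 0 -36 24.5 -27 0 0" --pt "0 0 -40 25.5 -30 0 0" --pt "0 0 -40 26 -32 0 0" --pt "0 0 -40 26 -32 0 0"

```text
time: 1.3
position: [0.4061, 0.3101, 0.2414]
tool_rot: [1.408, 2.808, -0.001]
ft_force: [-0.3, -0.4, -1.0]
grip_width: 0.031
grip_force: 0.0
```

>>> carry_out --pt "0 0 -3 1 -3 0 0" --pt "0 0 -6 2 -7 0 0" --pt "0 0 -9 3 -11 0 0" --pt "0 0 -12 4 -15 0 0" --pt "0 0 -15 4.5 -19 0 0" --pt "0 0 -18 5 -23 0 0" --pt "0 0 -20 5.1 -26 -2 0" --pt "0 0 -20 5.1 -27.8 -5 0" --pt "0 0 -20 5.1 -27.8 -6 0" --pt "0 0 -20 5.1 -27.8 -6 0" --pt "0 0 -20 5.1 -27.8 -6 0" --pt "0 0 -20 5.1 -27.8 -6 0"

```text
time: 2.5
position: [0.4568, 0.0373, 0.1825]
tool_rot: [1.862, 2.529, 0.003]
ft_force: [0.1, 0.1, -0.1]
grip_width: 0.004
grip_force: 0.0
```

Run:
```python
from h import *
from scipy.spatial.transform import Rotation as R
s=ctrl.get_state(); im=grab('wrist','w1')
T=np.eye(4); T[:3,:3]=R.from_rotvec(s['tool_rot']).as_matrix(); T[:3,3]=s['position']; W=T@im['T_tool_cam']
print(s['position'],s['joint_positions'].round(2),W[:3,3].round(3))
for p in((.457,.032,.02),(.625,.109,.065),(.456,.293,.01)): print(proj(im,p,W))
```

```text
[0.4567821  0.03727258 0.18249268] [-0.68 -0.08  0.52  2.    0.04  1.2   0.13] [0.434 0.109 0.326]
[253.48071241 182.56071892]
[440.21202536 170.89623057]
[334.20193656 -75.49899772]
```

View pics/w1.png

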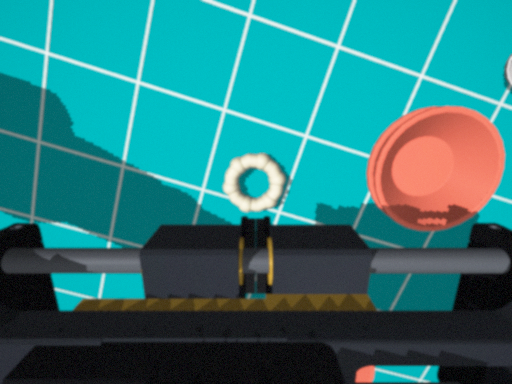

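The wrist view shows the knobbly teether centred at about (255,181), against a predicted (253,183). The two-rim stack is at about (440,169), predicted (440,171). The measurements hold, so I'm descending.

>>> carry_out --pt "0 0 0 0 -0.5 -2 0" --pt "0 0 0 0 -0.5 -4 0" --pt "0 0 0 0 -0.5 -6 0" --pt "0 0 0 0 -0.5 -8 0" --pt "0 0 0 0 -0.5 -10 0" --pt "0 0 0 0 -0.5 -11.3 0" --pt "0 0 0 0 -0.5 -11.3 0" --pt "0 0 0 0 -0.5 -11.3 0" --pt "0 0 0 0 -0.5 -11.3 0" --pt "0 0 0 0 -0.5 -11.3 0" --pt "0 0 0 0 -0.5 -11.3 0" --pt "0 0 0 0 -0.5 -11.3 0"

```text
time: 3.75
position: [0.4562, 0.0307, 0.0687]
tool_rot: [1.866, 2.527, 0.001]
ft_force: [0.6, -0.4, -0.5]
grip_width: 0.005
grip_force: 0.0
```

>>> carry_out --pt "0 0 0 0 0 0 0" --pt "0 0 0 0 0 0 0" --pt "0 0 0 0 0 0 0" --pt "0 0 0 0 0 0 0" --pt "0 0 0 0 0 0 0" --pt "0 0 0 0 0 0 0" --pt "0 0 0 0 0 0 0" --pt "0 0 0 0 0 0 0" --pt "0 0 0 0 0 0 0" --pt "0 0 0 0 0 0 0" --pt "0 0 0 0 0 0 0" --pt "0 0 0 0 0 0 0"

```text
time: 4.95
position: [0.4559, 0.0307, 0.0683]
tool_rot: [1.866, 2.527, 0.0]
ft_force: [-0.1, -0.2, 0.1]
grip_width: 0.003
grip_force: 0.0
```

>>> carry_out --pt "0 0 0 0 0 0 0" --pt "0 0 0 0 0 0 0" --pt "0 0 0 0 0 0 0" --pt "0 0 0 0 0 0 0" --pt "0 0 0 0 0 0 0" --pt "0 0 0 0 0 0 0" --pt "0 0 0 0 0 0 0" --pt "0 0 0 0 0 3 0" --pt "0 0 0 0 0 6 0" --pt "0 0 0 0 0 9 0" --pt "0 0 0 0 0 12 0" --pt "0 0 0 0 0 12 0"

```text
time: 6.15
position: [0.4586, 0.0311, 0.1923]
tool_rot: [1.863, 2.524, 0.01]
ft_force: [0.1, 0.4, 0.2]
grip_width: 0.007
grip_force: 0.0
```

>>> carry_out --pt "0 0 0 2 1 0 0" --pt "0 0 0 5 2 0 0" --pt "0 0 0 8 4 0 0" --pt "0 0 0 11 5 0 0" --pt "0 0 0 14 6.5 0 0" --pt "0 0 0 17 7.8 0 0" --pt "0 0 0 17 7.8 0 0" --pt "0 0 0 17 7.8 0 0" --pt "0 0 0 17 7.8 -2 0" --pt "0 0 0 17 7.8 -4 0" --pt "0 0 0 17 7.8 -6 0" --pt "0 0 0 17 7.8 -7.5 0"

```text
time: 7.35
position: [0.6244, 0.1078, 0.1121]
tool_rot: [-1.866, -2.525, 0.002]
ft_force: [0.1, -0.8, -0.4]
grip_width: 0.005
grip_force: 0.0
```

>>> carry_out --pt "0 0 0 0 0 0 0" --pt "0 0 0 0 0 0 0" --pt "0 0 0 0 0 0 0" --pt "0 0 0 0 0 0 0" --pt "0 0 0 0 0 0 0" --pt "0 0 0 0 0 0 0" --pt "0 0 0 0 0 0 0" --pt "0 0 0 0 0 0 0" --pt "0 0 0 0 0 0 0" --pt "0 0 0 0 0 0 0" --pt "0 0 0 0 0 0 0" --pt "0 0 0 0 0 0 0"

```text
time: 8.55
position: [0.6259, 0.1086, 0.1133]
tool_rot: [1.866, 2.527, -0.0]
ft_force: [-0.6, -0.1, -0.5]
grip_width: 0.006
grip_force: 0.0
```

>>> carry_out --pt "0 0 0 0 0 0 0" --pt "0 0 0 0 0 0 0" --pt "0 0 0 0 0 0 0" --pt "0 0 0 0 0 0 0" --pt "0 0 0 0 0 0 0" --pt "0 0 0 0 0 0 0" --pt "0 0 0 0 0 0 0" --pt "0 0 0 0 0 0 0" --pt "0 0 0 0 0 0 0" --pt "0 0 0 0 0 0 0" --pt "0 0 0 0 0 0 0" --pt "0 0 0 0 0 3 0"

```text
time: 9.75
position: [0.6229, 0.1084, 0.1394]
tool_rot: [-1.863, -2.523, 0.01]
ft_force: [-0.7, 0.8, -0.4]
grip_width: 0.006
grip_force: 0.0
```

>>> carry_out --pt "0 0 0 0 0 4 0" --pt "0 0 0 0 0 8 0" --pt "0 0 0 0 0 11 0" --pt "0 0 -3 0 -3 11 0" --pt "0 0 -6 -1 -7 11 0" --pt "0 0 -9 -2 -11 11 0" --pt "0 0 -12 -3 -15 11 0" --pt "0 0 -15 -4.5 -19 11 0" --pt "0 0 -18 -6 -23 11 0" --pt "0 0 -21 -7.5 -27 11 0" --pt "0 0 -24 -9 -30 11 0" --pt "0 0 -24 -9 -30 11 0"

```text
time: 10.95
position: [0.5323, -0.1983, 0.2534]
tool_rot: [2.363, 2.069, -0.003]
ft_force: [0.1, 0.0, -0.8]
grip_width: 0.003
grip_force: 0.0
```

>>> carry_out --pt "0 0 0 -1.5 -4 0 0" --pt "0 0 0 -3 -8 0 0" --pt "0 0 0 -5 -12 0 0" --pt "0 0 0 -6.5 -16 0 0" --pt "0 0 0 -7.4 -18.8 0 0" --pt "0 0 0 -7.4 -18.8 0 0" --pt "0 0 0 -7.4 -18.8 0 0" --pt "0 0 0 -7.4 -18.8 0 0"

```text
time: 11.75
position: [0.463, -0.3776, 0.2528]
tool_rot: [-2.347, -2.086, -0.001]
ft_force: [0.4, 0.7, 0.1]
grip_width: 0.004
grip_force: 0.0
```

Run:
```python
from h import *
from scipy.spatial.transform import Rotation as R
s=ctrl.get_state(); im=grab('wrist','w2')
T=np.eye(4); T[:3,:3]=R.from_rotvec(s['tool_rot']).as_matrix(); T[:3,3]=s['position']; W=T@im['T_tool_cam']; np.save('pics/w2.npy',W)
print(s['position'],s['joint_positions'].round(2),proj(im,(.458,-.386,.184),W),proj(im,s['position']+[0,0,-.019],W))
```

```text
[ 0.4629891  -0.37755867  0.25278711] [-0.09  0.27  0.89  1.6  -0.21  1.38  0.7 ] [249.92720683 215.80901816] [254.48496874 231.26746259]
```

View pics/w2.png

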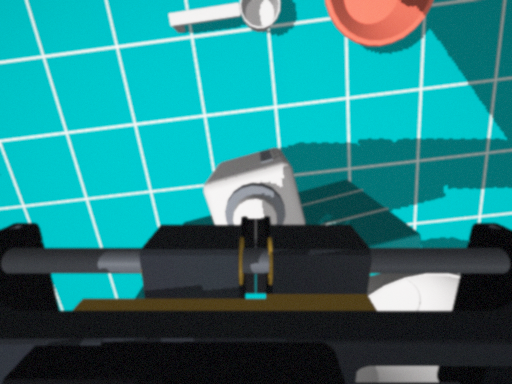

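The wrist view shows the button's white top at about (253,214), against a predicted (250,216), just ahead of the fingertips. I'll descend in stages.

>>> carry_out --pt "0 0 0 0 0 -1 0" --pt "0 0 0 0 0 -2 0" --pt "0 0 0 0 0 -3 0" --pt "0 0 0 0 0 -4 0" --pt "0 0 0 0 0 -4 0" --pt "0 0 0 0 0 -4 0" --pt "0 0 0 0 0 -4 0"

```text
time: 12.5
position: [0.4621, -0.3796, 0.2137]
tool_rot: [2.35, 2.083, 0.0]
ft_force: [-0.1, -0.3, 0.4]
grip_width: 0.005
grip_force: 0.0
```

>>> carry_out --pt "0 0 0 -0.3 -0.5 0 0" --pt "0 0 0 -0.3 -0.5 -0.5 0" --pt "0 0 0 -0.3 -0.5 -1 0" --pt "0 0 0 -0.3 -0.5 -1.4 0" --pt "0 0 0 -0.3 -0.5 -1.7 0" --pt "0 0 0 -0.3 -0.5 -1.9 0" --pt "0 0 0 -0.3 -0.5 -1.9 0" --pt "0 0 0 -0.3 -0.5 -1.9 0"

```text
time: 13.3
position: [0.4588, -0.3848, 0.1952]
tool_rot: [2.351, 2.083, 0.0]
ft_force: [-1.4, 1.0, 6.9]
grip_width: 0.006
grip_force: 3.5
```

>>> carry_out --pt "0 0 0 0 0 -0.1 0" --pt "0 0 0 0 0 -0.2 0" --pt "0 0 0 0 0 -0.3 0" --pt "0 0 0 0 0 -0.3 0" --pt "0 0 0 0 0 -0.3 0" --pt "0 0 0 0 0 -0.3 0"

```text
time: 13.9
position: [0.4588, -0.3848, 0.1949]
tool_rot: [2.35, 2.083, 0.003]
ft_force: [-7.5, 5.6, 22.1]
grip_width: 0.007
grip_force: 11.0
```

The force climbed to 22 N while the fingertips stayed at the same height, so the button is at its stop. Moving up and clear.

>>> carry_out --pt "0 0 0 0 0 0.5 0" --pt "0 0 0 0 0 1.5 0" --pt "0 0 0 0 0 3 0" --pt "0 0 0 0 0 5 0" --pt "0 0 0 0 0 8 0" --pt "0 0 0 0 2 10 0" --pt "0 0 0 0 5 10 0" --pt "0 0 0 0 8 10 0" --pt "0 0 0 0 8 10 0" --pt "0 0 0 0 8 10 0" --pt "0 0 0 0 8 10 0" --pt "0 0 0 0 8 10 0"

```text
time: 15.1
position: [0.4584, -0.3056, 0.2913]
tool_rot: [2.353, 2.081, -0.001]
ft_force: [-1.2, 0.0, 0.0]
grip_width: 0.007
grip_force: 0.0
```

Run:
```python
from h import *
a=grab('side','side1')['pixels']; b=load('side0')['pixels']
cv2.imwrite('pics/cmp.png',np.hstack([b[80:350,130:400,::-1],a[80:350,130:400,::-1]]))
s=ctrl.get_state(); print(s['position'],s['ft_force'],abs(s['qd']).max())
```

```text
[ 0.45847531 -0.30548575  0.29125525] [-0.16961682  0.04632247 -0.18467742] 0.0034578783955788376
```

View pics/cmp.png

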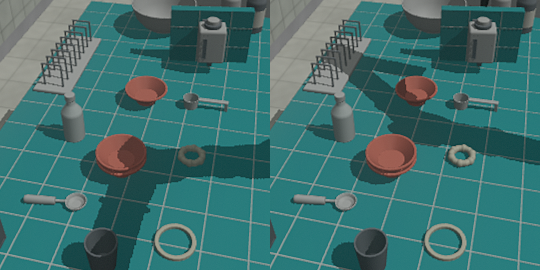

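The before and after side views match: everything is in its place, the button is back up and the arm is clear.

```bash
python3 -c "
from bench import ctrl
print(ctrl.close_job())"
```

```text
the job is handed in; nothing more can be done
None
```

The job is handed in (no verdict came back): I pointed at the teether and then the two-bowl stack for over two seconds each, pushed the dispenser button to its stop and let it spring back, and the loose things look unmoved in the before/after side views.

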